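# Ink the roller on its tray and bring it to the print bed

### The job

Lift the inking tray by its arch handle and, by tipping it gently, roll the loose roller through the black ink film to the blue strip, let it stand there for three seconds, then roll it back to the yellow strip; never let it hit the tray's ends and never touch it. Carry the tray to the print bed and hold it still a hand's breadth above the middle of the bed, lengthways along it, with the roller standing in the middle of the yellow strip for at least six seconds, and finish while still holding it so, ready for the printer to take the roller. Leave the jars, knife pot, tin and sketchbook alone.

Things in the scene. Friction and masses are not known exactly. Their poses are not given: they have to be found in the camera images.
- tray: Loose white inking tray with steel lips, 380 x 150 mm, 0.45 kg +-25 %. Origin: centre of its underside; x along its length, y across, z up. Flat floor, surface at z = 6 mm. End lips (inner faces at x = +-185 mm) rise 36 mm above the floor, side lips 30 mm, 140 mm apart. Marks on the floor: yellow strip at x = -90 to -50 mm, black ink film at x = -38 to +38, blue strip at x = +50 to +90.
- grip (a point): Middle of the wooden bar of the tray's arch handle: tray x = 0, y = 0, z = 140 mm; axes as the tray. The bar runs along the tray's y, 14 mm thick along x, z = 124 to 158 mm, on two flat posts outside the side lips, 150 mm apart. Fingers go down on either side of the bar, closing along the tray's x; the roller (top at z = 86 mm) passes below.
- blue_strip (a point): Centre of the blue strip on the tray's floor: tray x = +70 mm, y = 0, z = 6 mm; axes as the tray. The strip is 40 mm long in x, all across the tray.
- yellow_strip (a point): Centre of the yellow strip on the tray's floor: tray x = -70 mm, y = 0, z = 6 mm; axes as the tray. Also 40 mm long in x, all across.
- roller: Loose red ink roller across the tray; radius 40, length 126 mm, 0.3 kg +-30 %. Origin mid-axis; own y = its axis, along tray y; x, z turn as it rolls. Starts at tray x = -105 to -55 mm, hits an end lip at +-145. Rolls along tray x: starts above about 0.013 rad of tray pitch, then speeds up by 0.7 x 9.81 x (downhill pitch - 0.013); tray acceleration drives it backwards by 0.7 of it.
- bed: Fixed print bed, a green steel slab 380 x 200 mm carrying a half-finished print of coloured squares; top at 22 mm above the table, two low steel rails along its long sides, up to 30 mm. Origin: centre of its underside on the table. x along its length, y across, z up.
- jar_yellow: Bystander: closed yellow ink jar, radius 32 mm, 85 mm high. Origin: centre of its underside.
- jar_red: Bystander: closed red ink jar, same size and origin.
- jar_blue: Bystander: closed blue ink jar, same size and origin.
- knife_pot: Bystander: grey pot with palette knives, radius 42 mm, 145 mm high. Origin: centre of its underside.
- tin: Bystander: flat red tin, 104 x 154 x 49 mm. Origin: centre of its underside.
- sketchbook: Bystander: black sketchbook 150 x 210 x 18 mm. Origin: centre of its underside.
Things that resemble listed ones, but are neither listed nor needed, are in the scene too. Of the things like the roller, leave any that is pink; of the rest the smaller one is meant.

How it is judged:
On the way, in this order (a step that is already met when the one before it is completed fails the run):
1. the tray is lifted clear of the table (its underside 30 mm up) with the roller on it (height (world z) of tray above 0.03 m and contact force between tray and the fingers above 1 N), for 0.3 s.
2. with the tray held up, the roller stands with its axis over the blue strip (within 20 mm of its centre line), kept up for 2 s (all of step 1 and x of roller in the frame of blue_strip between -0.02 and 0.02 m), for 2 s.
3. the tray is held over the print bed (within 40 mm of its middle, lengthways within 0.2 rad, underside 30 to 150 mm above the slab) with the roller's axis over the yellow strip, kept up for 5 s (horizontal distance between tray and bed below 0.04 m and angle between the x axis of tray and the x axis of bed, either way round below 0.2 rad and height (world z) of tray between 0.052 and 0.172 m and contact force between tray and the fingers above 1 N and contact force between tray and bed below 0.2 N and x of roller in the frame of yellow_strip between -0.02 and 0.02 m and z of roller in the frame of tray between 0.037 and 0.055 m), for 5 s.
At the end, for the whole second after the job is handed in: Held over the print bed, touching only gripper and roller: middle within 40 mm of the bed's, lengthways within 0.2 rad, underside 30 to 150 mm above the slab; tray under 0.04 m/s, roller under 0.08 m/s with its axis over the yellow strip (within 20 mm of its centre line) (all of step 3 and linear speed of roller below 0.08 m/s and linear speed of tray below 0.04 m/s); the arm keeps its last pose, push and grip.
It fails at once if the roller hits an end lip of the tray or leaves its floor (x of roller in the frame of tray above 0.142 m or x of roller in the frame of tray below -0.142 m or z of roller in the frame of tray above 0.06 m or z of roller in the frame of tray below 0.033 m).
It fails at once if the robot touches the roller (contact force between roller and the fingers above 0.3 N or contact force between roller and the arm above 0.3 N).
It fails at once if the tray is tipped more than 0.35 rad (angle between tray's own z axis and vertical above 0.35 rad).
It fails at once if the tray strikes the print bed (contact force between tray and bed above 3 N).
It fails at once if a bystander is moved by more than 20 mm (distance of any of jar_yellow, jar_red, jar_blue, knife_pot, tin, sketchbook from where it was at the start of the episode above 0.02 m).
It also fails if it takes over 72 s, if anything falls off the work surface, if the arm or the gripper's body presses on something with over 40 N, if the wrist force passes 120 N, or if a joint passes its speed limit or range.

### The arm

A 6-joint arm with a two-finger parallel gripper is mounted at the origin on the work surface. World frame = base frame: x ahead of the robot, y to its left, z up, the work surface at z = 0. Lengths are in m, angles in rad, forces in N, time in s.
With the tool pointing down it reaches from about 0.35 to 0.975 m from the base axis. Payload 7.1 kg.
Tool frame: the origin (TCP) lies midway between the tips of the shut fingers; the grasp point (between the pads) lies 19 mm behind it; z points along the fingers, y is the line along which they close (so a half turn about z gives the same grasp; the last joint's range is limited). The gripper opens to 88 mm and grips with 3 to 60 N. Pads are 20 mm wide; open, the fingers measure 115 mm over their backs; the gripper's body (75 mm by 178 mm) begins 61 mm behind the grasp point.
Start: joints at [-1.358, 0.423, 1.63, -0, 1.089, -0.019], TCP at [0.144, -0.608, 0.223] pointing down, gripper open.
Joint ranges: [-3, 3], [-0.9, 2.11], [0.09, 2.58], [-1.31, 4.45], [0.11, 2.69], [-2.54, 2.54]. Speed limits (rad/s): [2.39, 2.39, 3.01, 3.14, 3.14, 3.14].

### API

Orientations are given as a unit quaternion [w, x, y, z].
In Python, from station import move_pose, movel, movej, command_gripper, wait, inverse_kinematics, read_camera, camera_info, MotionError, job_done, get_time, get_joint_pos, get_qvel, get_effort, get_tcp_pos, get_ee_rot, get_ft_force, get_ft_torque, get_grip_width, get_finger_force gives the robot as it stands. Calls block until the motion is done:
- move_pose(position, orientation): joint-space move of the TCP to a pose.
- movel(position, frame=None, v=0.15, until_force=None): straight line of the TCP; frame=None keeps the orientation; v is the mean speed in m/s. With until_force (N) it stops when the force on the tool has changed by that much, and returns True; else False.
- movej(angles): joint-space move.
- command_gripper(opening): opening from 0.0 (shut) to 1.0 (fully open); the grip force is fixed at half the most; returns when the fingers have stopped.
- wait(seconds).
- inverse_kinematics(position, orientation): joint angles nearest the present ones, or None.
- read_camera(name): name is "scene" or "top" or "wrist"; returns the picture (420x560x3 uint8, red, green, blue); there is no depth.
- camera_info(name): a dict with "intrinsics" (3x3 intrinsics, pixels), "T" (4x4, takes a point from camera to world coordinates); the wrist camera has in their place "tool_from_camera" (4x4, takes a point from camera to tool coordinates, whose origin is the TCP and whose axes are the flange's). Camera axes: x right, y up, looking along -z (the intrinsics and any distortion apply to the point x, -y, -z); pixel columns grow to the right and rows downward; lengths in m; the calibration is good to about 2 mm. A picture is of the moment at which its call begins: read the wrist's pose just before it. camera_info takes no time and is no camera call.
A pose or a line that the arm cannot do raises MotionError and nothing moves.
- job_done(): hands the job in; it is judged then, once.
Readings, each from a call of its own:
- get_time(): time.
- get_joint_pos(): joint angles.
- get_qvel(): joint speeds.
- get_effort(): joint torques, N m.
- get_tcp_pos(): TCP position.
- get_ee_rot(): TCP orientation.
- get_ft_force(): force on the tool from outside, world axes, zero at the start.
- get_ft_torque(): the same for the moment, N m.
- get_grip_width(): opening from 0.0 (shut) to 1.0 (fully open).
- get_finger_force(): force on a finger pad.
Only numpy, scipy, OpenCV 4.12 (cv2) and the standard library are available. Lean on these libraries where they do the work, as an engineer would, in place of code of your own. Each camera call takes 0.05 s, during which the arm holds its last target. There are 200 camera calls.

## Working session

There is one attempt and no reset: what is moved stays moved. The work goes in short steps, each a Python script; the robot and the scene stay as the last script left them, time stands still between calls to the robot, and variables do not carry over. Pictures are saved under pics/ and viewed, at most 10 in all, crops included, and the job is handed in when it is done.

```bash
ls; mkdir -p pics; python3 - <<'E'
from station import *
import cv2
for n in("scene","top","wrist"):
    im=read_camera(n); cv2.imwrite(f"pics/{n}0.png",im[:,:,::-1]); print(n,camera_info(n))
print(get_time(),get_ee_rot(),get_tcp_pos())
E
```

```text
pics
scene {'intrinsics': array([[440.90284367,   0.        , 277.35976138],
       [  0.        , 440.90284367, 209.5094095 ],
       [  0.        ,   0.        ,   1.        ]]), 'T': array([[ 0.79912533, -0.41632598,  0.43367198,  1.15540019],
       [ 0.60090561,  0.53201518, -0.59655032, -0.88030729],
       [ 0.01763932,  0.7373144 ,  0.67531943,  1.13687105],
       [ 0.        ,  0.        ,  0.        ,  1.        ]])}
top {'intrinsics': array([[379.85637033,   0.        , 276.42235626],
       [  0.        , 379.85637033, 201.45761853],
       [  0.        ,   0.        ,   1.        ]]), 'T': array([[ 0.01337895,  0.97838764, -0.20634591,  0.22867531],
       [-0.99990682,  0.01253123, -0.0054147 , -0.01499643],
       [-0.00271191,  0.20639912,  0.97846413,  1.49432763],
       [ 0.        ,  0.        ,  0.        ,  1.        ]])}
wrist {'intrinsics': array([[357.86621871,   0.        , 287.10239622],
       [  0.        , 357.86621871, 207.08185326],
       [  0.        ,   0.        ,   1.        ]]), 'tool_from_camera': array([[-1.46317106e-03,  9.55987833e-01,  2.93402664e-01,
         8.03837055e-02],
       [ 9.99998818e-01,  1.53726149e-03, -2.19287141e-05,
         1.08149972e-03],
       [-4.72000199e-04,  2.93402285e-01, -9.55988952e-01,
        -1.61245403e-01],
       [ 0.00000000e+00,  0.00000000e+00,  0.00000000e+00,
         1.00000000e+00]])}
0.15 [-5.99576444e-04  9.93289617e-01  1.15651946e-01 -6.61485917e-05] [ 0.14351534 -0.60784809  0.22208066]
```

View pics/top0.png

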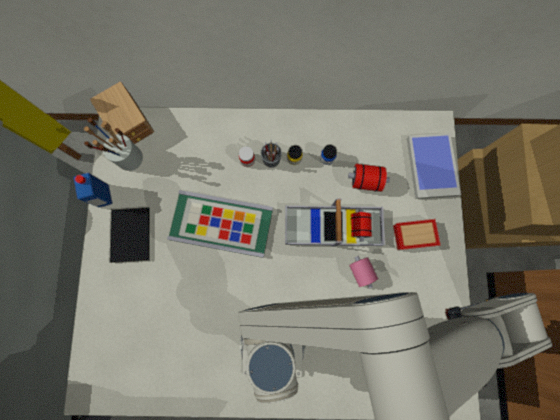

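View pics/scene0.png

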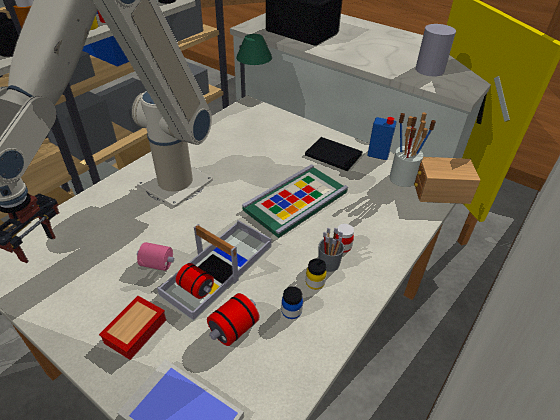

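The top view shows the tray around (335,226), with the yellow strip and red roller on the right (about (358,226)) and the blue strip on the left (316,226). The bed is at about (221,223). The larger red roller (370,177) and the pink one (363,271) are decoys. I'll zoom in to get accurate corners.

```bash
cat > h.py <<'E'
from station import *
import numpy as np, cv2
def ray(cam,uv,z):
    c=camera_info(cam);K=c["intrinsics"];T=c["T"]
    d=np.linalg.inv(K)@[uv[0],uv[1],1.];d=T[:3,:3]@[d[0],-d[1],-d[2]];o=T[:3,3]
    return o+d*(z-o[2])/d[2]
def proj(cam,p):
    c=camera_info(cam);K=c["intrinsics"];T=c["T"]
    q=T[:3,:3].T@(np.array(p)-T[:3,3]);q=K@[q[0],-q[1],-q[2]];return q[:2]/q[2]
E
python3 - <<'E'
import cv2
a=cv2.imread("pics/top0.png")
c=a[180:270,160:400]
cv2.imwrite("pics/zt.png",cv2.resize(c,(792,297),interpolation=cv2.INTER_CUBIC))
from h import *
for n,p in [("tray TL",(287,207)),("bar",(338,220)),("roller",(361,224))]: print(n,ray("top",p,{"tray TL":.04,"bar":.158,"roller":.06}[n]))
E
```

```text
tray TL [ 0.51381101 -0.04849974  0.04      ]
bar [ 0.44589132 -0.2275292   0.158     ]
roller [ 0.44753634 -0.33036831  0.06      ]
```

View pics/zt.png

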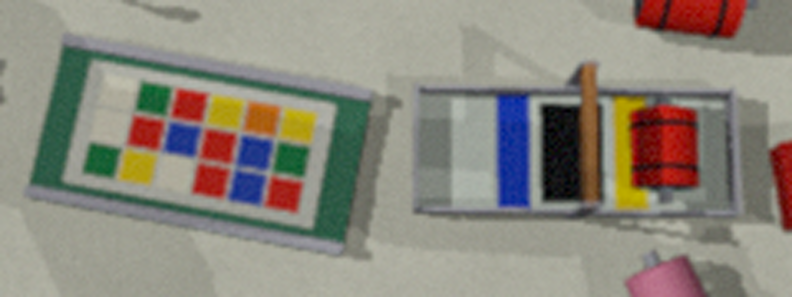

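The zoomed crop (3.3x, offset 160,180) shows the tray lip corners at (415,87), (414,214), (735,90) and (740,214). The bar ends are at (589,63) and (591,212), and the bed corners at (65,37), (27,195), (372,96) and (342,253).

```bash
python3 - <<'E'
from h import *
from scipy.optimize import least_squares
Z=lambda l:[np.array(p)/3.3+[160,180] for p in l]
def fit(pts3,uv,x0):
    def f(x):
        c,s=np.cos(x[2]),np.sin(x[2]);return np.ravel([proj("top",[x[0]+c*a-s*b,x[1]+s*a+c*b,z])-u for (a,b,z),u in zip(pts3,uv)])
    r=least_squares(f,x0);print(r.x,r.fun.round(1));return r.x
# tray x -> +y world, tray y -> -x world; TL image=+x tray(blue) ,far world x => y=-75
t=fit([(.19,-.075,.039),(.19,.075,.039),(-.19,-.075,.039),(-.19,.075,.039),(0,-.075,.158),(0,.075,.158)],Z([(415,87),(414,214),(735,90),(740,214),(589,63),(591,212)]),[.45,-.22,1.57])
b=fit([(.19,-.1,.03),(.19,.1,.03),(-.19,-.1,.03),(-.19,.1,.03)],Z([(65,37),(27,195),(372,96),(342,253)]),[.45,.22,1.57])
for u in Z([(665,147)]): print("roller",ray("top",u,.075))
for n,u,z in [("jarR",(246,156),.085),("pot",(271,153),.1),("jarY",(295,154),.085),("jarB",(330,152),.085),("bigroller",(370,177),.1)]: print(n,ray("top",u,z))
print(get_ee_rot())
# candidate grasp yaws
from scipy.spatial.transform import Rotation as R
for tr in (t,b):
  for k in (0,1):
    a=tr[2]+k*np.pi   # tool y direction
    Y=np.array([np.cos(a),np.sin(a),0]);Zt=np.array([0,0,-1.]);X=np.cross(Y,Zt)
    q=R.from_matrix(np.c_[X,Y,Zt]).as_quat(scalar_first=True)
    for z in (.121,.3): print(k,q.round(4),np.round(inverse_kinematics([tr[0],tr[1],z],q),3) if inverse_kinematics([tr[0],tr[1],z],q) is not None else None)
E
```

```text
[ 0.44220208 -0.23167574  1.5767991 ] [-0.6  0.1 -0.4  0.1 -0.2 -0.2  0.3  0.8  0.1  1.3  0.7 -2.1]
[0.44669765 0.20813872 1.39849691] [-0.2 -0.9 -0.9  0.7  0.9 -1.5  0.2  1.5]
roller [ 0.44319706 -0.32894247  0.075     ]
jarR [0.70511625 0.11358225 0.085     ]
pot [0.71336961 0.0161776  0.1       ]
jarY [ 0.71565697 -0.07700465  0.085     ]
jarB [ 0.72553625 -0.21335551  0.085     ]
bigroller [ 0.62226413 -0.36162199  0.1       ]
[-5.99576444e-04  9.93289617e-01  1.15651946e-01 -6.61485917e-05]
0 [ 0.    -0.003  1.     0.   ] [-0.506  0.395  1.975 -0.     0.772 -2.083]
0 [ 0.    -0.003  1.     0.   ] [-0.506  0.147  1.823 -0.     1.172 -2.083]
1 [0.    1.    0.003 0.   ] [-0.506  0.395  1.975 -0.     0.772  1.058]
1 [0.    1.    0.003 0.   ] [-0.506  0.147  1.823 -0.     1.172  1.058]
0 [0.     0.086  0.9963 0.    ] [ 0.412  0.387  1.989 -0.     0.766 -0.987]
0 [0.     0.086  0.9963 0.    ] [ 0.412  0.136  1.836 -0.     1.17  -0.987]
1 [ 0.      0.9963 -0.086   0.    ] [ 0.412  0.387  1.989 -0.     0.766  2.155]
1 [ 0.      0.9963 -0.086   0.    ] [ 0.412  0.136  1.836 -0.     1.17   2.155]
```

Both fits agree to within 1–2 px. The tray is at (0.442,-0.232), yaw 1.577, with the roller at about tray x = -0.097. The bed is at (0.447,0.208), yaw 1.398. Next I'll hover over the bar, time small tilt moves in free air, and look through the wrist camera.

```bash
cat >> h.py <<'E'
from scipy.spatial.transform import Rotation as R
TR=np.array([.4422,-.2317,1.5768]); BED=np.array([.4467,.2081,1.3985])
def quat(yaw,pitch=0):
    # tool y = -tray x; pitch>0 = blue (+x) end down
    Y=-np.array([np.cos(yaw),np.sin(yaw),0]);Z=np.array([0,0,-1.]);M=np.c_[np.cross(Y,Z),Y,Z]
    ax=np.array([-np.sin(yaw),np.cos(yaw),0])
    return (R.from_rotvec(ax*pitch)*R.from_matrix(M)).as_quat(scalar_first=True)
E
python3 - <<'E'
from h import *
move_pose([TR[0],TR[1],.24],quat(TR[2])); print(get_time())
cv2.imwrite("pics/w1.png",read_camera("wrist")[:,:,::-1]); print(get_tcp_pos(),get_ee_rot(),quat(TR[2]))
for p,dz,v in [(.03,0,.15),(0,0,.01),(.03,.002,.004),(0,0,.02)]:
    t=get_time()
    try:
        movel([TR[0],TR[1],.24+dz],quat(TR[2],p),v=v); print(p,v,get_time()-t, R.from_quat(get_ee_rot(),scalar_first=True).as_matrix()[:,2])
    except Exception as e: print(repr(e))
E
```

```text
1.9
[ 0.4420837  -0.23243456  0.23998598] [8.49887444e-05 9.99996811e-01 2.52364325e-03 3.23238419e-05] [0.         0.99999549 0.00300183 0.        ]
0.03 0.15 0.2500000000000002 [-6.56972167e-06 -2.94846148e-02 -9.99565234e-01]
0 0.01 0.25 [ 6.28864470e-05 -1.40974862e-04 -9.99999988e-01]
0.03 0.004 0.6499999999999999 [ 2.52791041e-04 -3.00185783e-02 -9.99549309e-01]
0 0.02 0.25 [-2.19531031e-04 -3.35312105e-04 -9.99999920e-01]
```

View pics/w1.png

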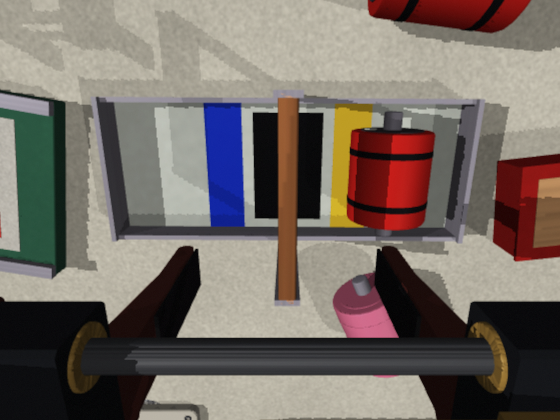

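The wrist view shows the bar at column 288, centred between the fingers (centre 287) and square to them. The roller is clear of the bar at columns 350–433. Now I'll descend and grip, with a roller tracker running in the wrist view.

```bash
cat >> h.py <<'E'
CI=camera_info("wrist");K=CI["intrinsics"];TC=CI["tool_from_camera"]
u,v=np.meshgrid(np.arange(560),np.arange(420))
D=np.einsum('ij,jhw->ihw',TC[:3,:3],np.stack([(u-K[0,2])/K[0,0],-(v-K[1,2])/K[1,1],-np.ones_like(u,float)]))
BETA=np.arctan2(-D[1],D[2])          # bearing towards tray +x
def see(im=None,dz=0.):
    """roller x and marks shift in tool-centred tray coordinates; dz = tcp height above .121 of tray frame"""
    if im is None: im=read_camera("wrist")
    h=.121+dz-TC[2,3]                # camera height in tray frame
    P=lambda z:(-TC[1,3]+(h-z)*D[1]*-1/D[2], TC[0,3]+(h-z)*D[0]/D[2])
    r,g,b=[im[:,:,i].astype(int) for i in range(3)]
    X,Y=P(.046); m=(r>110)&(g<60)&(b<60)&(abs(X)<.2)&(abs(Y)<.07)
    m=cv2.morphologyEx(m.astype(np.uint8),cv2.MORPH_OPEN,np.ones((3,3)))>0
    lo,hi=np.percentile(BETA[m],[1,99]) if m.sum()>200 else (np.nan,)*2
    x=-TC[1,3]+(h-.046)*np.tan((lo+hi)/2)
    X,Y=P(.006); mb=(b>100)&(r<60)&(g<80)&(abs(X)<.15)&(abs(Y)<.07)
    my=(r>140)&(g>100)&(b<80)&(abs(X)<.15)&(abs(Y)<.07)
    return x,(hi-lo)/2,X[mb].mean() if mb.sum()>100 else np.nan,m.sum(),X[my].max() if my.sum()>50 else np.nan
E
python3 - <<'E'
from h import *
print("hover",np.round(see(cv2.imread("pics/w1.png")[:,:,::-1],.119),4))
movel([TR[0],TR[1],.121],quat(TR[2]),v=.1); print(np.round(see(),4),get_tcp_pos())
command_gripper(0.0); wait(.2)
im=read_camera("wrist");cv2.imwrite("pics/w2.png",im[:,:,::-1]); print(np.round(see(im),4),get_tcp_pos(),get_grip_width(),get_finger_force(),get_ft_force(),get_time())
E
```

```text
hover [-1.020e-01  1.018e-01  6.860e-02  4.047e+03 -5.120e-02]
[-1.0300e-01  1.4880e-01  6.7300e-02  1.0624e+04  1.0800e-02] [ 0.44262505 -0.23192931  0.12160864]
[-1.031e-01  1.491e-01  6.870e-02  1.241e+04  1.290e-02] [ 0.44222926 -0.2318199   0.12099464] 0.1601933435599044 29.99408483505249 [ 0.14191268 -1.20224974 -0.4599869 ] 6.1167
```

View pics/w2.png

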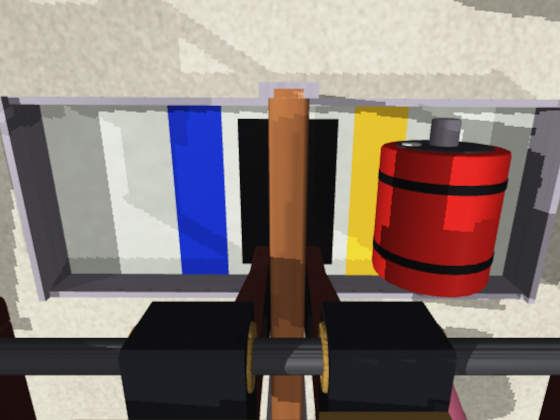

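The grip is sound: 30 N, roller at x = -0.103 (the start range ends at -0.105), blue strip at 0.0687 (nominal 0.070). The picture shows the bar between the fingers and the roller at columns 373–509, clear of everything. Next is a feedback lift that corrects for tray sag from the apparent strip shift.

```bash
cat >> h.py <<'E'
def marks(im):
    h=.121-TC[2,3];X=-TC[1,3]-(h-.006)*D[1]/D[2];Y=TC[0,3]+(h-.006)*D[0]/D[2]
    r,g,b=[im[:,:,i].astype(int) for i in range(3)]
    ok=abs(Y)<.06   # mean over rows of mid-edge is insensitive to shading
    mb=(b>70)&(b>1.8*r)&(b>1.8*g)&ok&(X>.03)&(X<.12)
    my=(r>100)&(g>.7*r)&(b<.45*r)&ok&(X<-.03)&(X>-.12)
    f=lambda m:X[m].mean() if m.sum()>300 else np.nan
    return f(mb),f(my)
B0,Y0=.0687,-.0713
def control(target,lift,T,base=TR,lift_to=None,log=2,stop=None,st=None,kp=.5,kd=1.3,thmax=.035,tol=.006):
    """PD-roll the roller to target; returns when it has stood within tol for `stop` s or T elapsed"""
    st=st or dict(d=0.,x=None,t=None,v=0.);t0=get_time();ok=None;n=0
    while get_time()-t0<T:
        t=get_time();im=read_camera("wrist");x=see(im)[0];bx,yx=marks(im)
        s=bx-B0 if x<-.01 else yx-Y0 if x>.03 else np.nan
        if np.isfinite(s): st["d"]+=.5*(-s/.152-st["d"])
        v=(x-st["x"])/(t-st["t"]) if st["x"] is not None else 0.
        st.update(x=x,t=t,v=v);xp=x+.15*v;e=target-xp
        a=np.clip(kp*e-kd*v,-.2,.2)
        still=abs(v)<.006
        if abs(target-x)<tol and still: th=0.
        elif still: th=a/6.87+.014*np.sign(e)
        else: th=a/6.87+.013*np.sign(v)
        lim=min(thmax,max(lift-.003,0)/.25);th=np.clip(th,-lim,lim)
        if n%log==0: print(f"{t:.2f} x{x*1e3:.1f} v{v*1e3:.1f} th{th*1e3:.1f} d{st['d']*1e3:.1f} z{lift:.3f}")
        n+=1
        if abs(target-x)<tol and still:
            ok=ok or t
            if stop is not None and t-ok>=stop and (lift_to is None or lift>=lift_to): break
        else: ok=None
        if lift_to is not None: lift=min(lift+.006,lift_to)
        p=th-np.clip(st["d"],-.06,.06) if lift>.012 else 0.
        st["p"]=p
        c,sn=np.cos(base[2]),np.sin(base[2]);o=.075*np.sin(p)
        movel([base[0]+c*o,base[1]+sn*o,.121+lift],quat(base[2],p),v=.15 if lift_to is None else .03)
    st["lift"]=lift;return st
E
python3 - <<'E'
from h import *
im=cv2.imread("pics/w2.png")[:,:,::-1];print(np.round(marks(im),4),see(im)[0])
E
```

```text
[ 0.0687 -0.0638] -0.10305448248818935
```

```bash
python3 - <<'E'
from h import *
import json
st=control(-.07,0.,5.5,lift_to=.07,log=1,stop=.5)
print(st,get_tcp_pos(),get_finger_force(),get_ft_force(),get_time());json.dump({k:float(v) for k,v in st.items()},open("st.json","w"))
cv2.imwrite("pics/w3.png",read_camera("wrist")[:,:,::-1])
E
```

```text
6.12 x-103.1 v0.0 th0.0 d-0.1 z0.000
6.52 x-102.8 v0.6 th12.0 d-0.8 z0.006
6.92 x-102.8 v0.1 th16.4 d-1.1 z0.012
7.33 x-101.8 v2.5 th15.8 d-1.2 z0.018
7.72 x-94.8 v17.5 th11.3 d-1.2 z0.024
8.12 x-84.4 v25.9 th8.9 d-1.2 z0.030
8.53 x-75.1 v23.4 th8.7 d-1.2 z0.036
8.93 x-68.6 v16.3 th9.6 d-1.1 z0.042
9.32 x-64.2 v11.0 th10.4 d-1.1 z0.048
9.72 x-61.2 v7.4 th10.9 d-1.0 z0.054
10.12 x-96.7 v-88.6 th6.7 d-1.0 z0.060
10.53 x-95.1 v3.8 th15.1 d-0.9 z0.066
10.86 x-94.2 v2.7 th15.2 d-0.9 z0.070
11.16 x-93.8 v1.3 th15.5 d-0.9 z0.070
11.46 x-93.9 v-0.1 th15.8 d-0.8 z0.070
{'d': np.float64(-0.0007982895905045557), 'x': np.float64(-0.09386632280178366), 't': 11.4583, 'v': np.float64(-0.00010100541819333803), 'p': np.float64(0.01655550121363522), 'lift': 0.07} [ 0.44219055 -0.23048635  0.19100165] 29.991687834262848 [-1.17927769  0.66970413 -6.76189063] 11.7583
```

View pics/w3.png

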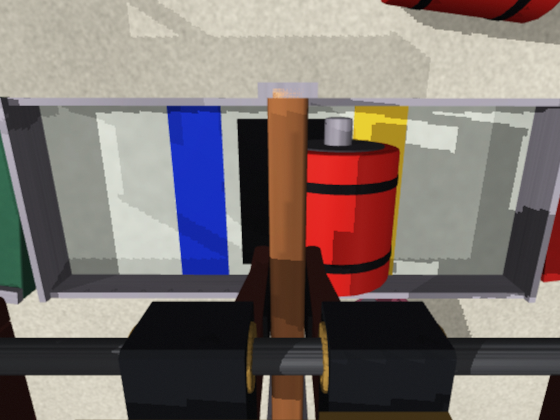

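The picture shows the roller at columns about 300–400, partly under the bar. Columns 545 and above are the red tin, which contaminated the mask and caused the false jump. I'll restrict the mask and use the outer silhouette edge.

```bash
cat >> h.py <<'E'
_xs=np.linspace(-.16,.16,641);_H=.121-TC[2,3]-.046;_c=np.arctan2(_xs+TC[1,3],_H);_hw=np.arcsin(.0382/np.hypot(_xs,_H))
def see(im):
    r,g,b=[im[:,:,i].astype(int) for i in range(3)]
    m=(r>90)&(g<.4*r)&(b<.4*r)&(u>40)&(u<520)&(v>115)&(v<235)
    m=cv2.morphologyEx(m.astype(np.uint8),cv2.MORPH_OPEN,np.ones((3,3)))>0
    lo,hi=np.percentile(BETA[m],[1,99]); a=np.interp(lo,_c-_hw,_xs);c=np.interp(hi,_c+_hw,_xs)
    w=np.clip(.5+(abs(hi)-abs(lo))/.1,0,1)      # trust the outer edge; the inner may hide behind the bar
    return w*c+(1-w)*a,(hi-lo)/2,a,c
E
python3 - <<'E'
from h import *
import json
for f in ("w2","w3"):
    im=cv2.imread(f"pics/{f}.png")[:,:,::-1];print(np.round(see(im),4),np.round(marks(im),4))
st=dict(d=-.0008,x=None,t=None,v=0.)
st=control(.07,.07,9,log=1,stop=.6,st=st)
print(get_time());json.dump({k:float(v) for k,v in st.items()},open("st.json","w"))
cv2.imwrite("pics/w4.png",read_camera("wrist")[:,:,::-1])
E
```

```text
[-0.1032  0.1494 -0.1032 -0.1028] [ 0.0687 -0.0638]
[-0.0342  0.122  -0.0342 -0.0526] [ 0.0688 -0.078 ]
11.81 x-32.6 v0.0 th21.5 d-0.7 z0.070
12.11 x-20.7 v39.7 th11.6 d-0.6 z0.070
12.41 x-4.3 v54.5 th7.5 d-0.6 z0.070
12.71 x10.5 v49.4 th7.5 d-0.6 z0.070
13.01 x21.4 v36.4 th9.3 d-0.6 z0.070
13.31 x30.1 v29.0 th10.1 d-1.3 z0.070
13.61 x37.6 v25.0 th10.3 d-1.6 z0.070
13.91 x44.8 v24.0 th10.0 d-1.7 z0.070
14.21 x51.9 v23.6 th9.6 d-1.7 z0.070
14.51 x59.2 v24.4 th8.9 d-1.6 z0.070
14.81 x66.4 v24.1 th8.4 d-1.6 z0.070
15.11 x72.9 v21.5 th8.5 d-1.6 z0.070
15.41 x78.7 v19.4 th8.5 d-1.5 z0.070
15.71 x84.1 v18.1 th8.4 d-1.5 z0.070
16.01 x88.4 v14.5 th8.7 d-1.4 z0.070
16.31 x92.9 v14.8 th8.4 d-1.4 z0.070
16.61 x96.7 v12.7 th8.5 d-1.3 z0.070
16.91 x100.1 v11.6 th8.5 d-1.3 z0.070
17.21 x103.5 v11.3 th8.3 d-1.2 z0.070
17.51 x106.3 v9.2 th8.5 d-1.2 z0.070
17.81 x108.7 v8.1 th8.6 d-1.2 z0.070
18.11 x111.7 v10.0 th8.0 d-1.2 z0.070
18.41 x114.0 v7.5 th8.3 d-1.1 z0.070
18.71 x115.5 v5.2 th-18.4 d-1.0 z0.070
19.01 x115.8 v1.0 th-17.5 d-1.0 z0.070
19.31 x110.9 v-16.6 th-12.7 d-1.0 z0.070
19.61 x104.5 v-21.2 th-11.3 d-1.0 z0.070
19.91 x99.4 v-17.1 th-11.7 d-1.1 z0.070
20.21 x96.0 v-11.2 th-12.7 d-1.1 z0.070
20.51 x93.6 v-8.1 th-13.1 d-1.2 z0.070
20.8083
```

The tracker works, but the gains were too soft and the roller overshot to 0.116 (limit 0.142). I'm switching to a velocity-profile law that levels the tray and lets rolling friction do the braking.

```bash
cat >> h.py <<'E'
def control(target,lift,T,base=TR,stop=None,st=None,tol=.006,vmax=.06,log=1):
    st=st or dict(d=0.);st.update(x=None);t0=get_time();ok=None;n=0
    while get_time()-t0<T:
        t=get_time();im=read_camera("wrist");x=see(im)[0];bx,yx=marks(im)
        s=bx-B0 if x<-.01 else yx-Y0 if x>.03 else np.nan
        if np.isfinite(s): st["d"]+=.4*(-s/.152-st["d"])
        v=(x-st["x"])/(t-st["t"]) if st["x"] is not None else 0.
        st.update(x=x,t=t);e=target-(x+.15*v);g=np.sign(e)
        if abs(e)<tol or (v*g>0 and abs(e)<=v*v/.17+.003): th=0.      # level: friction stops it
        else:
            vd=g*min(vmax,np.sqrt(.06*max(abs(e)-.002,0))); a=2.*(vd-v)
            th=a/6.87+.013*(np.sign(v) if abs(v)>.006 else g)
        th=np.clip(th,-.03,.03)
        if n%log==0: print(f"{t:.2f} x{x*1e3:.1f} v{v*1e3:.1f} th{th*1e3:.1f} d{st['d']*1e3:.1f}")
        n+=1
        if abs(target-x)<.012 and abs(v)<.006:
            ok=ok or t
            if stop is not None and t-ok>=stop: break
        else: ok=None
        p=th-np.clip(st["d"],-.03,.03);st["p"]=p
        c,sn=np.cos(base[2]),np.sin(base[2]);o=.075*np.sin(p)
        movel([base[0]+c*o,base[1]+sn*o,.121+lift],quat(base[2],p))
    return st
E
python3 - <<'E'
from h import *
import json
st=control(.07,.07,10,stop=3.1,st=dict(d=-.0012))
print(get_time());json.dump({k:float(v) for k,v in st.items()},open("st.json","w"))
E
```

```text
20.86 x90.9 v0.0 th-22.8 d-1.1
21.16 x87.9 v-10.0 th-18.6 d-1.1
21.46 x79.4 v-28.2 th0.0 d-1.1
21.76 x71.1 v-27.9 th0.0 d-1.2
22.06 x70.3 v-2.7 th0.0 d-1.2
22.36 x70.3 v-0.0 th0.0 d-1.3
22.66 x70.3 v-0.0 th0.0 d-1.3
22.96 x70.3 v0.0 th0.0 d-1.3
23.26 x70.3 v0.0 th0.0 d-1.3
23.56 x70.3 v-0.0 th0.0 d-1.3
23.86 x70.3 v-0.0 th0.0 d-1.3
24.16 x70.3 v0.0 th0.0 d-1.3
24.46 x70.3 v0.0 th0.0 d-1.3
24.76 x70.3 v-0.0 th0.0 d-1.3
25.06 x70.3 v0.0 th0.0 d-1.3
25.36 x70.3 v0.0 th0.0 d-1.3
25.4083
```

The roller stood at 70.3 mm on the blue strip for over 3 s. Now I'll roll it back to yellow.

```bash
python3 - <<'E'
from h import *
import json
st=json.load(open("st.json"))
st=control(-.07,.07,12,stop=.6,st=st)
print(get_time());json.dump({k:float(v) for k,v in st.items()},open("st.json","w"))
E
```

```text
25.41 x70.3 v0.0 th-30.0 d-1.3
25.71 x68.4 v-6.1 th-28.7 d-1.3
26.01 x55.7 v-42.4 th-18.1 d-1.4
26.31 x37.1 v-61.8 th-12.5 d-1.5
26.61 x18.6 v-61.9 th-12.5 d-1.5
26.91 x2.1 v-54.9 th-14.5 d-1.5
27.21 x-13.3 v-51.3 th-13.5 d-1.0
27.51 x-27.1 v-46.2 th-12.7 d-0.8
27.81 x-40.7 v-45.3 th-10.0 d-0.7
28.11 x-52.8 v-40.1 th0.0 d-0.8
28.41 x-61.8 v-30.1 th0.0 d-0.8
28.71 x-63.2 v-4.7 th-16.2 d-0.9
29.01 x-64.2 v-3.5 th0.0 d-0.9
29.31 x-68.2 v-13.3 th0.0 d-0.9
29.61 x-68.2 v0.0 th0.0 d-1.0
29.91 x-68.2 v0.0 th0.0 d-1.0
30.21 x-68.2 v-0.0 th0.0 d-1.0
30.2583
```

```bash
python3 - <<'E'
from h import *
movel([BED[0],BED[1],.121+.11],quat(BED[2],.001),v=.05)
im=read_camera("wrist");print(get_time(),get_tcp_pos(),np.round(see(im),4),np.round(marks(im),4));wait(.5);print(see(read_camera("wrist"))[0])
im=read_camera("top");cv2.imwrite("pics/t5.png",cv2.resize(im[150:300,140:360,::-1],None,fx=3.3,fy=3.3,interpolation=cv2.INTER_CUBIC))
E
```

```text
39.2917 [0.44669752 0.20807769 0.23100125] [-0.0682  0.1575 -0.0682 -0.0675] [ 0.0688 -0.0599]
-0.06820930100685398
```

View pics/t5.png

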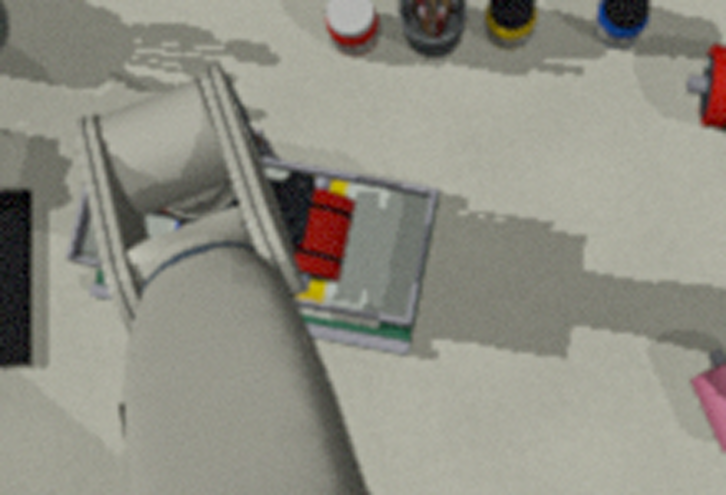

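The top view shows the tray squarely over the bed, with the bed's near edge visible parallel along its lower side, and the roller on the yellow strip. Its far lip corner is at about (437,190) in the crop. The roller hasn't moved (-68.2 mm), so I'll hold and hand in.

```bash
python3 - <<'E'
from h import *
wait(7);print(get_time(),see(read_camera("wrist"))[0],get_tcp_pos(),get_finger_force())
print(job_done())
E
```

```text
46.8917 -0.06821270918873933 [0.44669676 0.20810525 0.2309981 ] 29.991758465766907
the job is handed in; nothing more can be done
None
```

The job is handed in at 46.9 s of the 72 s allowed: the tray is held about 88 mm above the middle of the bed, lengthways, with the roller still on the yellow strip (2 mm off its centre line for 7 s) after about 3.3 s on the blue strip; on the first try the roller overshot blue to 116 mm (limit 142), and I haven't seen the verdict.

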